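# Sort leak-tested parts and cover the housing tray

## Task

Sort the tested parts lying mixed on the mat: set both black sensor housings in the yellow-rimmed tray and the silver vent cap in the green-rimmed tray, each flat on the tray floor and right way up beside the part already there, set down rather than dropped. When all are sorted, lay the blue cover in the rim of the yellow tray and press it down firmly so that it sits level on its ledge all round. Leave the other things on the bench where they are.

Things in the scene. Friction and masses are not known exactly. Their poses are not given: they have to be found in the camera images.
- housing_1: Black oblong sensor housing, 54 mm long (x) by 26 mm wide (y) by 20 mm high, with a brass port of 8 mm diameter sticking out 8 mm from its +x end and a small white label on top; about 50 g. Origin at the centre of the underside of the black box, z up. One of the two to be sorted, on the mat.
- housing_2: Black oblong sensor housing, 54 mm long (x) by 26 mm wide (y) by 20 mm high, with a brass port of 8 mm diameter sticking out 8 mm from its +x end and a small white label on top; about 50 g. Origin at the centre of the underside of the black box, z up. The other one to be sorted, on the mat.
- cap_1: Silver round vent cap, 40 mm diameter and 15 mm high, with a red stub on top (16 mm diameter, total height 22 mm); about 60 g. Origin at the centre of its underside, z up. To be sorted, on the mat.
- tray_housing: White tray with yellow rim for housings, 170 mm square, 38 mm high, fixed. Origin: centre of its underside, x and y along its sides, z up. Floor 4 mm thick; inside 148 mm square. The walls rise to a ledge 30 mm above the bench; round it a 3 mm thick coloured rim rises to 38 mm, leaving a 164 mm square recess for a cover to lie on the ledge. One housing is in it.
- tray_cap: White tray with green rim for caps, 170 mm square, 38 mm high, fixed. Origin: centre of its underside, x and y along its sides, z up. Floor 4 mm thick; inside 148 mm square. The walls rise to a ledge 30 mm above the bench; round it a 3 mm thick coloured rim rises to 38 mm, leaving a 164 mm square recess for a cover to lie on the ledge. One cap is in it.
- cover: Blue square cover plate, 158 by 158 mm and 5 mm thick, about 120 g, lying on the mat, with a black upright grip bar in the middle: 50 mm long (x), 12 mm wide (y), its top 27 mm above the underside. Origin at the centre of the underside, z up. Any quarter turn fits the trays.
- housing_sample: The housing already in the yellow tray, towards the tray's +x wall; same shape as the others, and it stays in the tray.
- cap_sample: The cap already in the green tray, towards the tray's +x wall; same shape as the other, and it stays in the tray.
- marker: White and red marker lying on the bench, 115 mm long (y), 14 mm thick. Bystander. Origin at the middle of its underside.
- tape_roll: Yellow roll of tape lying flat, 68 mm diameter, 18 mm high. Bystander. Origin at the centre of its underside.
- screwdriver: Screwdriver lying on the bench, 180 mm long (x). Bystander. Origin on its underside, near the middle.
- cleaner: White bottle with a blue cap, 54 mm diameter, 120 mm high, standing. Bystander. Origin at the centre of its underside.
- dish: Small steel dish, 80 mm diameter, 28 mm high. Bystander. Origin at the centre of its underside.

How it is judged:
On the way, in this order (a step that is already met when the one before it is completed fails the run):
1. both loose housings are in the yellow tray and the loose cap in the green tray, flat on the floor and upright (x of housing_1 in the frame of tray_housing between -0.07 and 0.07 m and y of housing_1 in the frame of tray_housing between -0.07 and 0.07 m and z of each of housing_1, housing_2 in the frame of tray_housing below 0.009 m and angle between each of housing_1, housing_2, cap_1's own z axis and vertical below 0.15 rad and x of housing_2 in the frame of tray_housing between -0.07 and 0.07 m and y of housing_2 in the frame of tray_housing between -0.07 and 0.07 m and x of cap_1 in the frame of tray_cap between -0.07 and 0.07 m and y of cap_1 in the frame of tray_cap between -0.07 and 0.07 m and z of cap_1 in the frame of tray_cap below 0.009 m), for 0.2 s.
2. the cover lies level in the rim of the yellow tray and is pressed down on it (at least 4 N, its weight included) (x of cover in the frame of tray_housing between -0.006 and 0.006 m and y of cover in the frame of tray_housing between -0.006 and 0.006 m and z of cover in the frame of tray_housing between 0.027 and 0.0325 m and angle between cover's own z axis and vertical below 0.03 rad and contact force between cover and tray_housing above 4 N), for 0.05 s.
At the end, for the whole second after the job is handed in: Housings in the yellow tray, caps in the green: origin under 9 mm above the tray's underside, within 70 mm of its centre in x and y, upright within 0.15 rad. Cover within 6 mm of the yellow tray's centre, 27-32.5 mm above its underside, level within 0.03 rad. All moved things at rest (all of step 1 and x of housing_sample in the frame of tray_housing between -0.07 and 0.07 m and y of housing_sample in the frame of tray_housing between -0.07 and 0.07 m and z of housing_sample in the frame of tray_housing below 0.009 m and angle between each of housing_sample, cap_sample's own z axis and vertical below 0.15 rad and x of cap_sample in the frame of tray_cap between -0.07 and 0.07 m and y of cap_sample in the frame of tray_cap between -0.07 and 0.07 m and z of cap_sample in the frame of tray_cap below 0.009 m and x of cover in the frame of tray_housing between -0.006 and 0.006 m and y of cover in the frame of tray_housing between -0.006 and 0.006 m and z of cover in the frame of tray_housing between 0.027 and 0.0325 m and angle between cover's own z axis and vertical below 0.03 rad and linear speed of each of housing_1, housing_2, cap_1, cover below 0.02 m/s); the robot touches nothing.
It fails at once if the marker, tape roll, screwdriver, bottle or dish is shifted more than 40 mm (distance of any of marker, tape_roll, screwdriver, cleaner, dish from where it was at the start of the episode above 0.04 m).
It fails at once if a part or the cover is dropped or thrown (faster than 0.9 m/s while not touched by the fingers) ((linear speed of housing_1 above 0.9 m/s and contact force between housing_1 and the fingers below 0.05 N) or (linear speed of housing_2 above 0.9 m/s and contact force between housing_2 and the fingers below 0.05 N) or (linear speed of cap_1 above 0.9 m/s and contact force between cap_1 and the fingers below 0.05 N) or (linear speed of cover above 0.9 m/s and contact force between cover and the fingers below 0.05 N)).
It also fails if it takes over 72 s, if anything falls off the work surface, if the arm or the gripper's body presses on something with over 40 N, if the wrist force passes 120 N, or if a joint passes its speed limit or range.

## Robot

A 7-joint arm with a two-finger parallel gripper is mounted at the origin on the work surface. World frame = base frame: x ahead of the robot, y to its left, z up, the work surface at z = 0. Lengths are in m, angles in rad, forces in N, time in s.
With the tool pointing down it reaches from about 0.4 to 0.85 m from the base axis. Payload 4.5 kg.
Tool frame: the origin (TCP) lies at the very end of the fingers, on their centre line; the grasp point (between the pads) lies 19 mm behind it; z points along the fingers, y is the line along which they close (so a half turn about z gives the same grasp; the last joint's range is limited). The gripper opens to 88 mm and grips with 3 to 60 N. Pads are 18 mm wide; open, the fingers measure 123 mm over their backs; the gripper's body (75 mm by 187 mm) begins 45 mm behind the grasp point.
Start: joints at [-1.134, 0.689, -0.195, 1.565, 0.157, 0.902, -0.215], TCP at [0.245, 0.575, 0.206] pointing down, gripper open.
Joint ranges: [-3.01, 3.01], [-0.46, 2.08], [-1.47, 1.51], [0.13, 2.56], [-1, 4.14], [0.04, 2.09], [-2.66, 2.66]. Speed limits (rad/s): [2.57, 2.57, 3.14, 3.14, 3.14, 3.14, 3.14].

## Interface

Orientations are given as a unit quaternion [x, y, z, w].
In Python, from plant import r gives the robot as it stands. The module is installed in compiled form; this text tells all that it offers.
- The arm moves only by the shell command python3 -m pendant 'ROWS' [FORCE]. ROWS is JSON, one flat list of numbers, 7 for each row, row after row: the opening, from 0 (shut) to 1 (fully open), then the shift along the tool's x, y, z scaled (see below), then the turn, a rotation vector about the tool's x, y, z scaled (see below). A call has 1 to 12 rows; each row is the pose to reach, as a shift and turn from the pose commanded when the call began, along the tool's axes at that moment; what a row does not reach only later rows make up. The controller multiplies each number of a shift by 0.15 m and each number of a turn by pi/2 rad. A row lasts 1/10 s, in which the tool goes at most 50 mm and 8.59 degrees, less where a joint would pass 70% of its speed; a pose out of reach is approached as far as the arm can. A call with a number of a shift or a turn outside -1 to 1 is refused whole. A call with a gripper value outside its range is refused whole. The fingers move at their own pace and stop on an object; FORCE is the grip in N (left out, the last holds). Time passes only in rows, so rows that repeat a pose let the fingers close. It gives the time, the measured TCP pose, the force, the opening and the grip force at its end, in the units of the state.
- r.get_state(): the state, without advancing time (a new reading comes with each control period).
- r.snapshot(name): name is "scene" or "side" or "wrist"; returns a dict with "img" (384x512x3 uint8, red, green, blue), "mtx" (3x3 intrinsics, pixels), "k1" (the pictures are not rectified: a ray, as slopes to the right and down, at radius r is drawn at 1 + k1 r^2 times it, then the intrinsics apply), "cam_to_world" (4x4, takes a point from camera to world coordinates). Camera axes: x right, y up, looking along -z (the intrinsics and any distortion apply to the point x, -y, -z); pixel columns grow to the right and rows downward; lengths in m; the calibration is good to about 2 mm. A picture is of the moment at which its call begins. There is no depth.
- r.finish_job(): hands the job in; it is judged then, once.
The state is a dict: "clock": time; "q": joint angles; "qd": joint speeds; "joint_torque": joint torques, N m; "tool_pos": TCP position; "eef_rot": TCP orientation; "contact_force": force on the tool from outside, world axes, zero at the start; "moment": the same for the moment, N m; "opening": opening from 0.0 (shut) to 1.0 (fully open); "finger_force": force on a finger pad.
Only numpy, scipy, OpenCV 4.12 (cv2) and the standard library are available. Lean on these libraries where they do the work, as an engineer would, in place of code of your own. Each camera call takes 0.05 s, during which the arm holds its last target. There are 200 camera calls.

## Working session

There is one attempt and no reset: what is moved stays moved. The work goes in short steps, Python scripts to look and compute and a shell command to move; the robot and the scene stay as the last step left them, time stands still between calls to the robot, and variables do not carry over. Pictures are saved under pics/ and viewed, at most 10 in all, crops included, and the job is handed in when it is done.

```bash
mkdir -p pics
cat > h.py <<'E'
import numpy as np, cv2, json, pickle
from plant import r
from scipy.spatial.transform import Rotation as R
def snap(n,f=None):
    s=r.snapshot(n)
    if f: cv2.imwrite('pics/'+f+'.png',s['img'][:,:,::-1]); pickle.dump(s,open('pics/'+f+'.pkl','wb'))
    return s
def load(f): return pickle.load(open('pics/'+f+'.pkl','rb'))
def ray(s,uv):
    K=np.array(s['mtx']);d=(np.array(uv,float).reshape(-1,2)-[K[0,2],K[1,2]])/[K[0,0],K[1,1]]
    u=d.copy()
    for _ in range(30): u=d/(1+s['k1']*(u**2).sum(1,keepdims=True))
    T=np.array(s['cam_to_world']);v=np.c_[u[:,0],-u[:,1],-np.ones(len(u))]@T[:3,:3].T
    return T[:3,3],v
def onz(s,uv,z):
    o,v=ray(s,uv); return o+v*((z-o[2])/v[:,2])[:,None]
def tri(s1,p1,s2,p2):
    A=np.zeros((3,3));b=np.zeros(3)
    for s,p in((s1,p1),(s2,p2)):
        o,v=ray(s,p);v=v[0]/np.linalg.norm(v[0]);M=np.eye(3)-np.outer(v,v);A+=M;b+=M@o
    return np.linalg.solve(A,b)
def proj(s,P):
    T=np.array(s['cam_to_world']);p=(np.array(P,float).reshape(-1,3)-T[:3,3])@T[:3,:3]
    u=np.c_[p[:,0],-p[:,1]]/-p[:,2:];u=u*(1+s['k1']*(u**2).sum(1,keepdims=True));K=np.array(s['mtx'])
    return u*[K[0,0],K[1,1]]+[K[0,2],K[1,2]]
def blobs(s,lo,hi,amin=30):
    m=cv2.inRange(cv2.cvtColor(s['img'],cv2.COLOR_RGB2HSV),np.array(lo),np.array(hi))
    c,_=cv2.findContours(m,cv2.RETR_EXTERNAL,cv2.CHAIN_APPROX_NONE)
    return sorted([k for k in c if cv2.contourArea(k)>amin],key=cv2.contourArea,reverse=True)
def go(pos,yaw=None):
    "shift (units of .15 m) and turn (units pi/2) from present pose to TCP pos, closing-axis y at world yaw, tool down"
    st=r.get_state();Q=R.from_quat(st['eef_rot']).as_matrix()
    sh=Q.T@(np.array(pos)-st['tool_pos'])/.15
    out=[np.round(sh,3).tolist()]
    if yaw is not None:
        best=None
        for k in(0,np.pi):
            y=np.array([np.cos(yaw+k),np.sin(yaw+k),0]);z=np.array([0,0,-1.]);G=np.c_[np.cross(y,z),y,z]
            w=R.from_matrix(Q.T@G).as_rotvec()/(np.pi/2)
            out.append(np.round(w,3).tolist())
    return out
E
python3 - <<'E'
from h import *
st=r.get_state();print({k:np.round(v,3).tolist() for k,v in st.items()});print(R.from_quat(st['eef_rot']).as_matrix().round(3))
a=snap('scene','scene0');b=snap('side','side0');w=snap('wrist','wrist0')
for s in(a,b,w):print(np.array(s['cam_to_world']).round(3).tolist(),s['k1'],np.array(s['mtx']).tolist())
E
```

```text
{'clock': 0.0, 'q': [-1.134, 0.69, -0.195, 1.566, 0.157, 0.902, -0.215], 'qd': [0.001, 0.0, 0.001, 0.001, -0.001, 0.002, -0.001], 'joint_torque': [0.0, -52.756, -1.266, -15.343, -0.052, 0.007, 0.0], 'tool_pos': [0.245, 0.574, 0.205], 'eef_rot': [0.2, 0.98, -0.001, -0.0], 'contact_force': [-0.176, 0.54, -0.525], 'moment': [-0.054, 0.009, -0.025], 'finger_force': 0.0, 'opening': 1.002}
[[-0.92   0.392 -0.001]
 [ 0.392  0.92  -0.002]
 [-0.    -0.002 -1.   ]]
[[-0.086, -0.834, 0.545, 1.054], [0.996, -0.064, 0.059, 0.051], [-0.014, 0.548, 0.836, 0.718], [0.0, 0.0, 0.0, 1.0]] -0.08804659868325619 [[351.5033792527882, 0.0, 262.62485990421516], [0.0, 351.5033792527882, 198.32813757573766], [0.0, 0.0, 1.0]]
[[0.763, 0.348, -0.545, 0.058], [-0.646, 0.379, -0.662, -0.665], [-0.024, 0.857, 0.514, 0.539], [0.0, 0.0, 0.0, 1.0]] -0.10235561356876077 [[410.6625068006494, 0.0, 254.99701200448334], [0.0, 410.6625068006494, 189.63725369208035], [0.0, 0.0, 1.0]]
[[0.392, -0.871, -0.297, 0.167], [0.92, 0.371, 0.128, 0.608], [-0.001, -0.324, 0.946, 0.384], [0.0, 0.0, 0.0, 1.0]] -0.03704109104867556 [[280.80496151101346, 0.0, 256.5582574139273], [0.0, 280.80496151101346, 192.12971154163694], [0.0, 0.0, 1.0]]
```

View pics/scene0.png

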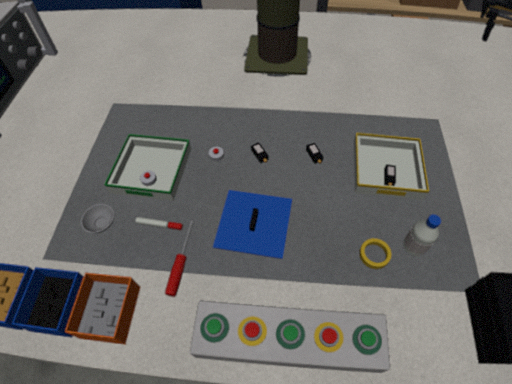

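View pics/side0.png

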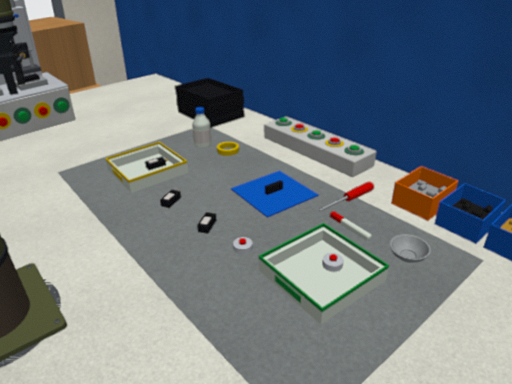

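Scene view: the housings are at about (260,152) and (315,153), cap (216,153), cover bar (254,219). The yellow tray is at (390,163) with its sample at (390,174), and the green tray at (148,165). In the side view the same things are at housings (171,198) and (207,222), cap (243,243), bar (274,187), yellow tray (147,165) and green tray (323,270).

```bash
cat > m1.py <<'E'
from h import *
a=load('scene0');b=load('side0')
def ctr(s,lo,hi,near,rad=25,amin=5):
    best=[]
    for c in blobs(s,lo,hi,amin):
        m=cv2.moments(c);p=np.array([m['m10']/m['m00'],m['m01']/m['m00']])
        if np.linalg.norm(p-near)<rad: best.append((cv2.contourArea(c),p.round(1).tolist()))
    return best
def quad(s,lo,hi,near,rad=40):
    o=[]
    for c in blobs(s,lo,hi,40):
        m=c.reshape(-1,2).mean(0)
        if np.linalg.norm(m-near)<rad:o.append(c)
    h=cv2.convexHull(np.vstack(o)); q=cv2.approxPolyN(h,4).reshape(-1,2) if hasattr(cv2,'approxPolyN') else None
    return q
W=([0,0,150],[180,70,255]);K=([0,0,0],[180,255,60]);RED=([0,120,80],[8,255,255]);
for n,pa,pb in(('h1',(260,152),(207,222)),('h2',(315,153),(171,198))):
    print(n,ctr(a,*K,pa,12),ctr(a,*W,pa,8),ctr(b,*K,pb,12),ctr(b,*W,pb,12))
for n,pa,pb in(('cap',(216,153),(243,243)),('capS',(148,178),(333,261))):
    x=ctr(a,*RED,pa,12);y=ctr(b,*RED,pb,12);print(n,x,y)
    if x and y:print(tri(a,x[0][1],b,y[0][1]).round(4))
BL=([105,120,60],[130,255,255]);YE=([20,110,80],[33,255,255]);GR=([45,100,30],[85,255,255])
for n,c,pa,pb,z in(('cover',BL,(254,222),(275,190),.005),('yel',YE,(390,163),(147,165),.038),('grn',GR,(148,165),(323,270),.038)):
    for s,p in((a,pa),(b,pb)):
        q=quad(s,*c,p);P=onz(s,q,z);print(n,q.tolist(),P[:,:2].round(3).tolist(),P[:,:2].mean(0).round(4),np.linalg.norm(P-np.roll(P,1,0),axis=1).round(3))
x=ctr(a,*K,(254,219),8);y=ctr(b,*K,(274,187),8);print('bar',x,y,tri(a,x[0][1],b,y[0][1]) if x and y else 0)
E
python3 m1.py
```

```text
h1 [(183.5, [259.0, 151.9])] [(7.0, [257.9, 148.1])] [(143.5, [207.0, 224.0])] [(32.0, [205.2, 220.0])]
h2 [(191.0, [313.9, 152.4])] [(11.0, [313.5, 148.7])] [(136.5, [170.7, 199.5])] [(19.5, [168.6, 195.6])]
cap [(6.5, [215.4, 150.9])] [(20.0, [242.0, 241.0])]
[ 0.4584 -0.1337  0.0183]
capS [(12.0, [146.6, 174.9])] [(25.5, [332.9, 257.2])]
[ 0.5527 -0.294   0.0228]
cover [[292, 198], [282, 259], [212, 247], [228, 189]] [[0.583, 0.072], [0.744, 0.057], [0.728, -0.101], [0.569, -0.087]] [ 0.6558 -0.0145] [0.159 0.162 0.158 0.16 ]
cover [[319, 195], [267, 217], [229, 188], [279, 170]] [[0.723, -0.104], [0.566, -0.088], [0.58, 0.073], [0.74, 0.058]] [ 0.6522 -0.0154] [0.162 0.158 0.163 0.161]
yel [[420, 138], [429, 192], [356, 201], [356, 132]] [[0.389, 0.402], [0.563, 0.395], [0.602, 0.219], [0.382, 0.233]] [0.4841 0.3123] [0.17  0.174 0.181 0.22 ]
yel [[189, 162], [121, 185], [105, 158], [159, 141]] [[0.551, 0.212], [0.358, 0.222], [0.389, 0.399], [0.56, 0.395]] [0.4643 0.3069] [0.183 0.194 0.18  0.171]
grn [[189, 139], [166, 205], [103, 184], [129, 134]] [[0.44, -0.206], [0.646, -0.218], [0.599, -0.389], [0.432, -0.374]] [ 0.5292 -0.2965] [0.168 0.207 0.178 0.168]
grn [[305, 322], [257, 255], [323, 222], [391, 266]] [[0.388, -0.377], [0.437, -0.205], [0.609, -0.217], [0.597, -0.392]] [ 0.5077 -0.2976] [0.209 0.179 0.172 0.176]
bar [(91.0, [253.4, 219.3])] [(107.5, [273.5, 187.1])] [ 0.65487786 -0.01381254  0.01543978]
```

Run:
```python
from h import *
a=load('scene0');b=load('side0')
print(tri(a,(257.9,148.1),b,(205.2,220.0)),tri(a,(313.5,148.7),b,(168.6,195.6)))
K=([0,0,0],[180,255,70])
for s,ps in((a,((259,152),(314,152))),(b,((207,224),(171,199)))):
  for p in ps:
    for c in blobs(s,*K,60):
      if np.linalg.norm(c.reshape(-1,2).mean(0)-p)<8:
        q=cv2.boxPoints(cv2.minAreaRect(c));P=onz(s,q,.01)[:,:2];print(P.mean(0).round(3),(P-np.roll(P,1,0)).round(3).tolist())
print(go((.38,.43,.2),np.pi/2))
```

```text
[ 0.44281502 -0.02317528  0.02038464] [0.43421594 0.12211797 0.02063636]
[ 0.448 -0.02 ] [[-0.056, -0.038], [-0.027, 0.024], [0.058, 0.038], [0.025, -0.023]]
[0.438 0.124] [[-0.063, -0.031], [-0.025, 0.028], [0.065, 0.03], [0.023, -0.027]]
[ 0.448 -0.018] [[-0.005, 0.037], [0.064, 0.049], [0.004, -0.041], [-0.063, -0.045]]
[0.439 0.126] [[0.005, 0.046], [0.069, 0.035], [-0.008, -0.05], [-0.066, -0.031]]
[[-1.207, -0.533, 0.034], [-0.001, -0.0, -0.256], [-0.0, 0.001, 1.744]]
```

```bash
python3 -m pendant '[1,-0.9,-0.4,0,0,0,-0.256, 1,-0.9,-0.4,0,0,0,-0.256, 1,-0.9,-0.4,0,0,0,-0.256, 1,-0.9,-0.4,0,0,0,-0.256]'
python3 -m pendant '[1,-0.4,-1,0,0,0,0, 1,-0.4,-1,0,0,0,0, 1,-0.4,-1,0,0,0,0, 1,-0.4,-1,0,0,0,0, 1,-0.4,-1,0,0,0,0]'
python3 -c "
from h import *
w=snap('wrist','w1')"
```

```text
clock: 0.55
tool_pos: [0.3535, 0.4587, 0.2047]
eef_rot: [0.006, 1.0, -0.003, 0.002]
contact_force: [0.9, 0.9, -1.1]
opening: 1.0
finger_force: 0.0
clock: 1.05
tool_pos: [0.4065, 0.3147, 0.2054]
eef_rot: [0.003, 1.0, -0.001, 0.0]
contact_force: [0.5, -0.2, -0.4]
opening: 1.0
finger_force: 0.0
```

View pics/w1.png

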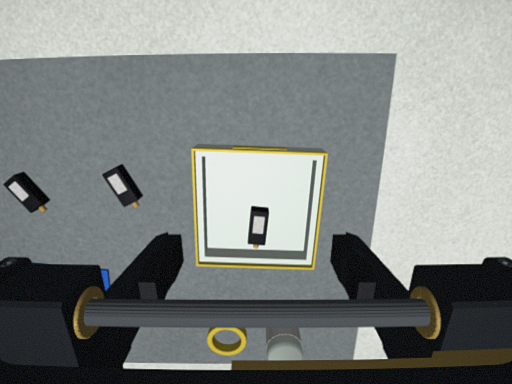

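The wrist view shows h2 at (122,186) and h1 at (27,192). The yellow tray rim runs from (192,148) to (327,268). Its sample is at (258,227) with the port pointing down in the picture, and the tray's plate is on the top edge.

```bash
python3 -m pendant '[1,0,-1,0,0,0,0, 1,0,-1,0,0,0,0, 1,0,-1,0,0,0,0, 1,0,-1,0,0,0,0]'
python3 -m pendant '[1,0.1,-1,0,0,0,0, 1,0.1,-1,0,0,0,0, 1,0.1,-1,0,0,0,0, 1,0.1,-1,0,0,0,0, 1,0.1,-1,0,0,0,0]'
python3 -c "
from h import *
w=snap('wrist','w2')"
```

```text
clock: 1.5
tool_pos: [0.4044, 0.1614, 0.2051]
eef_rot: [0.004, 1.0, -0.002, -0.001]
contact_force: [-0.4, 0.3, 0.5]
opening: 0.998
finger_force: 0.0
clock: 2.0
tool_pos: [0.3913, 0.0183, 0.2057]
eef_rot: [0.0, 1.0, 0.001, 0.001]
contact_force: [-0.5, -0.1, 0.7]
opening: 1.002
finger_force: 0.0
```

View pics/w2.png

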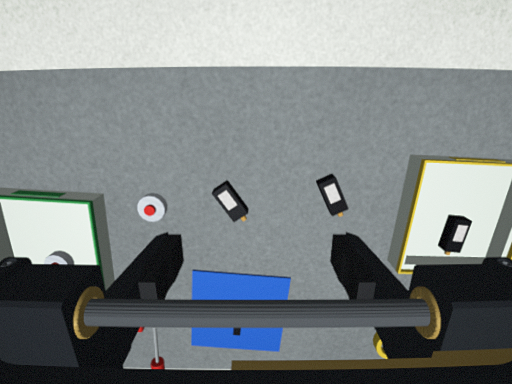

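h1 is at (231,201) and h2 at (332,195), both with ports pointing down-right. The cap is at (151,208), with the green tray's corner at (104,196) and the cover's edge at (192,270) to (291,278).

```bash
cat > m2.py <<'E'
from h import *
w1=load('w1');w2=load('w2');a=load('scene0')
K=([0,0,0],[180,255,75]);W=([0,0,140],[180,60,255]);YE=([20,100,60],[34,255,255]);GR=([45,90,30],[85,255,255]);RED=([0,120,80],[8,255,255])
def pick(s,col,p,rad=12,amin=25):
    L=[c for c in blobs(s,*col,amin) if np.linalg.norm(c.reshape(-1,2).mean(0)-p)<rad]
    return L[0] if L else None
def cen(c):
    m=cv2.moments(c);return np.array([m['m10']/m['m00'],m['m01']/m['m00']])
def housing(s,p,z):
    h=cv2.convexHull(pick(s,K,p));P=onz(s,h.reshape(-1,2),z)[:,:2].astype(np.float32)
    c=onz(s,cen(h),z)[0,:2]
    l=pick(s,W,p,14,15)
    lr=cv2.minAreaRect(onz(s,l.reshape(-1,2),z+.01)[:,:2].astype(np.float32)) if l is not None else None
    rr=cv2.minAreaRect(P)
    b=cv2.boxPoints(rr);e=b[1]-b[0];f=b[2]-b[1];e=e if e@e>f@f else f;e=e*np.sign(e[0])
    return c.round(4),rr[1],np.arctan2(e[1],e[0]).round(3),cen(l) if l is not None else None,lr
if __name__=='__main__':
    for n,p1,p2 in(('h1',(27,192),(231,201)),('h2',(122,186),(332,195))):
        A=housing(w1,p1,.01);B=housing(w2,p2,.01);print(n,A,B,'label3d',tri(w1,A[3],w2,B[3]).round(4))
    A=housing(w1,(258,227),.014);print('sample',A)
    c=cen(pick(w2,RED,(151,210),8,5));print('cap',onz(w2,c,.022),tri(w2,c,a,(215.4,150.9)))
    c=cen(pick(w2,([0,0,110],[180,90,255]),(151,208),8,50));print('capdisc',c,onz(w2,c,.012))
    m=cv2.inRange(cv2.cvtColor(w1['img'],cv2.COLOR_RGB2HSV),*map(np.array,YE))
    for z in(.038,):
        c=pick(w1,YE,(260,208),30,200);
        h=cv2.convexHull(c).reshape(-1,2);q=cv2.approxPolyN(h,4).reshape(-1,2)
        P=onz(w1,q,z)[:,:2];print('yel',q.tolist(),P.round(4).tolist(),P.mean(0).round(4),np.linalg.norm(P-np.roll(P,1,0),axis=1).round(4))
        # edge-wise line fits: hull points nearest each side (left,right,bottom)
        G=onz(w1,c.reshape(-1,2),z)[:,:2];
        for nm,msk in(('left',abs(G[:,1]-G[:,1].min())<.02),('right',abs(G[:,1]-G[:,1].max())<.02)):
            g=G[msk];k=np.polyfit(g[:,0],g[:,1],1);print(nm,'slope',k[0].round(4),np.polyval(k,.47).round(4))
        g=G[abs(G[:,0]-G[:,0].max())<.02];k=np.polyfit(g[:,1],g[:,0],1);print('bottom slope',k[0].round(4),np.polyval(k,.31).round(4),'xmin',np.sort(G[:,0])[:40:8].round(4))
    c1=[cen(pick(s,YE,p,30,200)) for s,p in((w1,(260,208)),)]
E
python3 m2.py
```

```text
Traceback (most recent call last):
  File "m2.py", line 19, in <module>
    A=housing(w1,p1,.01);B=housing(w2,p2,.01);print(n,A,B,'label3d',tri(w1,A[3],w2,B[3]).round(4))
                                                                    ~~~^^^^^^^^^^^^^^^^^
  File "h.py", line 20, in tri
    o,v=ray(s,p);v=v[0]/np.linalg.norm(v[0]);M=np.eye(3)-np.outer(v,v);A+=M;b+=M@o
        ~~~^^^^^
  File "h.py", line 10, in ray
    K=np.array(s['mtx']);d=(np.array(uv,float).reshape(-1,2)-[K[0,2],K[1,2]])/[K[0,0],K[1,1]]
                            ~~~~~~~~~~~~~~~~~~~~~~~~~~^^^^^^
ValueError: cannot reshape array of size 1 into shape (2)
```

```bash
sed -i 's/RETR_EXTERNAL/RETR_LIST/' h.py; python3 m2.py; python3 -c "
from h import *
w=load('w2');print(w['img'][194:208,231],w['img'][150,200])" | head -12
```

```text
h1 (array([ 0.447 , -0.0185]), (0.056945644319057465, 0.0416056364774704), np.float32(0.592), array([ 18.21705426, 190.82281285]), ((0.44294485449790955, -0.021817877888679504), (0.025781188160181046, 0.014649569988250732), 35.64932632446289)) (array([ 0.4478, -0.0189]), (0.05706921964883804, 0.030052239075303078), np.float32(0.592), array([230.32188096, 201.03470415]), ((0.4471214711666107, -0.015985410660505295), (0.06632255762815475, 0.03406062349677086), 34.13695526123047)) label3d [ 0.4418 -0.0169  0.0252]
h2 (array([0.4382, 0.1257]), (0.05524204671382904, 0.03519587963819504), np.float32(0.452), array([116.84705882, 183.56470588]), ((0.43315452337265015, 0.12306223809719086), (0.02529071271419525, 0.015079880133271217), 25.916946411132812)) (array([0.4383, 0.1256]), (0.06023304536938667, 0.02687685377895832), np.float32(0.454), array([332.06166846, 194.60266091]), ((0.4378739595413208, 0.1243460476398468), (0.06936191022396088, 0.031001335009932518), 26.064022064208984)) label3d [0.4341 0.1231 0.0204]
sample (array([0.4995, 0.3162]), (0.024777201935648918, 0.05964725464582443), np.float32(-0.105), array([257.25564671, 231.4729059 ]), ((0.47342783212661743, 0.3149065673351288), (0.15213721990585327, 0.150916188955307), 87.57676696777344))
cap [[ 0.45681626 -0.13186946  0.022     ]] [ 0.458684   -0.13413662  0.01752984]
capdisc [149.14962963 209.81925926] [[ 0.46103637 -0.13580983  0.012     ]]
yel [[314, 269], [196, 266], [191, 148], [329, 141]] [[0.5582, 0.397], [0.5522, 0.2268], [0.382, 0.2336], [0.3743, 0.4043]] [0.4667 0.3154] [0.1841 0.1703 0.1704 0.1708]
left slope -0.0273 0.2318
right slope -0.0256 0.398
bottom slope 0.0273 0.5531 xmin [0.3799 0.38   0.38   0.3813 0.3814]
[[ 40  42  44]
 [ 60  60  62]
 [113 115 115]
 [185 185 184]
 [223 223 221]
 [225 225 224]
 [225 224 223]
 [224 223 223]
 [223 223 222]
 [220 220 219]
 [220 220 218]
 [223 222 222]
```

```bash
python3 -c "
from h import *
print(go((.4475,-.0187,.06),.592+np.pi/2),r.get_state()['q'])"
```

```text
[[-0.371, -0.257, 0.972], [0.001, 0.001, -0.376], [0.002, -0.001, 1.624]] [ 0.11276929  0.41781512 -0.39692859  2.21613418  0.29919635  0.55470876
  1.06375547]
```

```bash
python3 -m pendant '[1,-0.37,-0.257,0.6,0,0,-0.376, 1,-0.37,-0.257,0.9,0,0,-0.376, 1,-0.37,-0.257,0.97,0,0,-0.376, 1,-0.37,-0.257,0.97,0,0,-0.376, 1,-0.37,-0.257,0.97,0,0,-0.376, 1,-0.37,-0.257,0.97,0,0,-0.376]' 20
python3 -c "
from h import *
print(go((.4475,-.0187,.004),.592+np.pi/2),r.get_state()['q'])
w=snap('wrist','w3')"
```

```text
clock: 2.65
tool_pos: [0.4466, -0.0188, 0.0602]
eef_rot: [-0.291, 0.957, 0.001, 0.001]
contact_force: [-0.2, 0.7, 0.1]
opening: 0.998
finger_force: 0.0
[[-0.005, -0.003, 0.375], [0.001, 0.001, -0.001], [0.002, -0.001, 1.999]] [ 0.10625137  0.75566155 -0.26634313  2.20765572  0.75300379  0.26472862
  1.33653558]
```

View pics/w3.png

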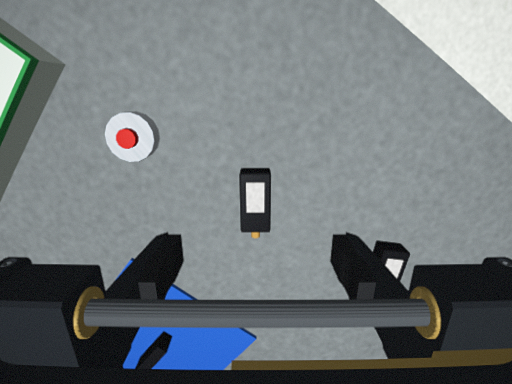

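h1 is at (255,200), centred and square between the fingers, and the cap is at (128,138).

```bash
python3 -m pendant '[1,0,0,0.2,0,0,0, 1,0,0,0.375,0,0,0, 1,0,0,0.375,0,0,0, 0.1,0,0,0.375,0,0,0, 0.1,0,0,0.375,0,0,0, 0.1,0,0,0.375,0,0,0, 0.1,0,0,0.375,0,0,0, 0.1,0,0,0.375,0,0,0]' 20
```

```text
clock: 3.5
tool_pos: [0.4462, -0.0218, 0.0043]
eef_rot: [-0.29, 0.957, 0.0, 0.001]
contact_force: [0.6, 0.2, -1.1]
opening: 0.566
finger_force: 0.0
```

```bash
python3 -m pendant '[0.1,0,0,0,0,0,0, 0.1,0,0,0,0,0,0, 0.1,0,0,0,0,0,0, 0.1,0,0,0,0,0,0, 0.1,0,0,0,0,0,0, 0.1,0,0,0,0,0,0]' 20
python3 -c "
from h import *
ty=-.027;c=np.array([.469,.315]);Rt=np.array([[np.cos(ty),-np.sin(ty)],[np.sin(ty),np.cos(ty)]])
for d in((-.037,.031),(-.037,-.039)):print(c+Rt@d)"
python3 -m pendant '[0.1,0,0,-0.3,0,0,0, 0.1,0,0,-0.6,0,0,0, 0.1,0,0,-0.6,0,0,0]'
python3 -c "
from h import *
print(go((.4328,.346,.11),1.544+np.pi/2))"
```

```text
clock: 4.1
tool_pos: [0.4458, -0.0217, 0.0037]
eef_rot: [-0.291, 0.957, 0.0, -0.0]
contact_force: [0.3, -0.1, 0.4]
opening: 0.102
finger_force: 0.0
[0.43285038 0.34698758]
[0.43096061 0.27701309]
clock: 4.4
tool_pos: [0.4482, -0.0209, 0.0976]
eef_rot: [-0.291, 0.957, 0.0, 0.004]
contact_force: [-0.0, 0.5, -0.9]
opening: 0.102
finger_force: 0.0
[[-1.275, 2.09, -0.077], [-0.003, 0.004, -0.608], [0.005, 0.004, 1.392]]
```

```bash
python3 -c "
from h import *
w=snap('wrist','w4')"
```

```text
(no output)
```

View pics/w4.png

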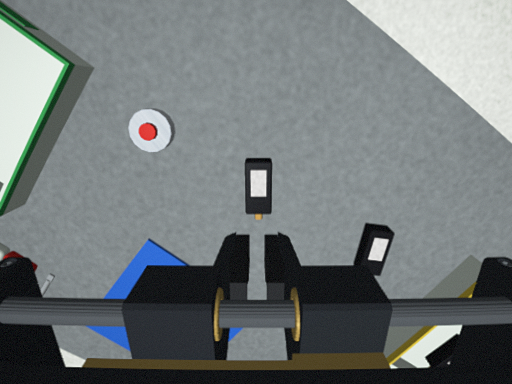

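The grasp missed. h1 still lies at (258,187), ahead of the closed fingers, whose tips are at about (257,237).

```bash
python3 -c "
from h import *
from m2 import housing
for f in('w3','w4'):
  w=load(f);T=np.array(w['cam_to_world']);print(T.round(3).tolist(),onz(w,(256,200) if f=='w3' else (258,187),.01))
w=load('w4');s=r.get_state();Q=R.from_quat(s['eef_rot']).as_matrix();print(s['tool_pos'],Q.round(3).tolist())
print(Q.T@(T[:3,3]-s['tool_pos']),Q.T@T[:3,:3])
print('tcp px',proj(w,s['tool_pos']),'gp',proj(w,np.array(s['tool_pos'])-.019*Q[:,2]))
for k in(.0,.02,.04,.06):print(proj(w,np.array(s['tool_pos'])-k*Q[:,2]))
w0=load('wrist0');T=np.array(w0['cam_to_world']);Q=R.from_quat([.2,.98,-.001,0]).as_matrix();print(Q.T@(T[:3,3]-[.245,.574,.205]))
"
```

```text
[[-0.557, -0.786, -0.27, 0.376], [0.831, -0.526, -0.183, -0.066], [0.002, -0.326, 0.945, 0.239], [0.0, 0.0, 0.0, 1.0]] [[ 0.44764337 -0.01826762  0.01      ]]
[[-0.556, -0.784, -0.276, 0.376], [0.831, -0.525, -0.184, -0.068], [-0.001, -0.331, 0.943, 0.276], [0.0, 0.0, 0.0, 1.0]] [[ 0.44896589 -0.01842395  0.01      ]]
[ 0.4474321  -0.02157525  0.09582042] [[-0.832, -0.555, 0.005], [-0.555, 0.832, 0.002], [-0.005, -0.001, -1.0]]
[ 0.0840743   0.00021557 -0.18062246] [[ 4.65939907e-04  9.45164434e-01  3.26594511e-01]
 [ 9.99999626e-01 -2.02613957e-04 -8.40296505e-04]
 [-7.28045765e-04  3.26594781e-01 -9.45164176e-01]]
tcp px [[256.01118776 221.12833006]] gp [[255.97846074 233.66555574]]
[[256.01118776 221.12833006]]
[[255.97656014 234.39447261]]
[[255.93395544 250.75825666]]
[[255.88030884 271.42950068]]
[ 0.08511377  0.00039393 -0.17882696]
```

```bash
python3 -c "
from h import *
o=[]
t=r.get_state()['tool_pos'];print(t)
for n in('scene','side'):
  s=snap(n,n+'1');p=proj(s,t)[0];print(n,p);x,y=p.astype(int);im=s['img'][:,:,::-1].copy()
  c=cv2.resize(im[y-50:y+50,x-60:x+60],(400,333),interpolation=cv2.INTER_NEAREST)
  q=((p-[x-60,y-50]+.5)*3.333).astype(int);cv2.circle(c,tuple(int(v) for v in q),3,(255,0,255),1);o.append(c);print((x-60,y-50))
cv2.imwrite('pics/tips.png',np.hstack(o))"
```

```text
[ 0.4474321  -0.02157525  0.09582042]
scene [257.78885649 128.82598703]
(np.int64(197), np.int64(78))
side [203.73909713 189.72635241]
(np.int64(143), np.int64(139))
```

View pics/tips.png

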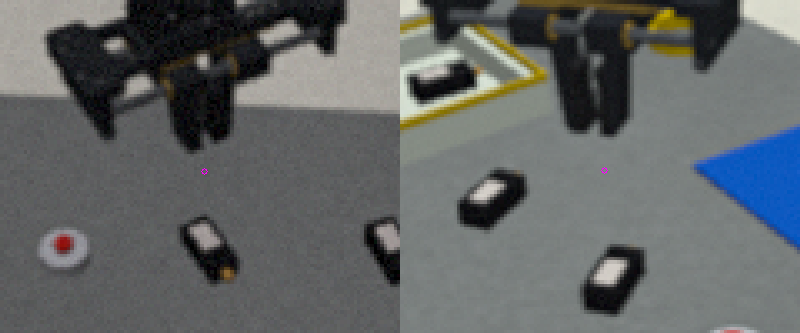

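The magenta mark is the reported TCP. The real fingertips end above it, at about (204,143) in the left crop and (600,132) in the right. So the reported TCP lies beyond the tips, and I need to measure by how much.

```bash
python3 -c "
from h import *
a=load('scene1');b=load('side1')
for ya in (139,144,149):
  for yb in(130,134):
    print(ya,yb,tri(a,(197+204/3.333,78+ya/3.333),b,(143+200/3.333,139+yb/3.333)).round(4))
w=load('w4');s=r.get_state();t=np.array(s['tool_pos']);Q=R.from_quat(s['eef_rot']).as_matrix()
# front tip corners in wrist view: row 235 at tool x=+9mm
for k in (.02,.025,.03,.035): print(k,proj(w,t+Q@[.009,0,-k]),proj(w,t+Q@[-.009,0,-k]),proj(load('w3'),np.array([.4466,-.0188,.0602])+Q@[.009,.044,-k]))
"
```

```text
139 130 [ 0.4474 -0.0209  0.1248]
139 134 [ 0.4462 -0.0215  0.123 ]
144 130 [ 0.4493 -0.0199  0.123 ]
144 134 [ 0.448  -0.0205  0.1212]
149 130 [ 0.4511 -0.0189  0.1212]
149 134 [ 0.4499 -0.0195  0.1194]
0.02 [[256.58823595 217.59537043]] [[256.58157005 242.66313486]] [[326.63310562 224.33871496]]
0.025 [[256.58571307 220.9760955 ]] [[256.57895682 246.58104474]] [[328.5792529  227.90207586]]
0.03 [[256.58304899 224.54524152]] [[256.57620299 250.70839546]] [[330.634148   231.66621072]]
0.035 [[256.58023165 228.31887148]] [[256.57329705 255.0622214 ]] [[332.80704374 235.64835941]]
```

The tips are about 26–30 mm above the reported TCP, so the fingers closed over the top of the housing. I'll allow for this by lowering the commanded z by about 26 mm, checking the contact force on the way down.

```bash
python3 -c "
from h import *
print(go((.448,-.0185,.010),.592+np.pi/2))"
python3 -m pendant '[0.6,0,0,0,0,0,0, 0.6,0,0,0,0,0,0, 0.6,0,0,0,0,0,0, 0.6,0.0,0.02,0.2,0,0,0, 0.6,-0.01,0.02,0.4,0,0,0, 0.6,-0.01,0.02,0.57,0,0,0, 0.6,-0.01,0.02,0.57,0,0,0]'
python3 -m pendant '[0.6,0,0,0.08,0,0,0, 0.6,0,0,0.12,0,0,0,  0.6,0,0,0.14,0,0,0, 0.6,0,0,0.16,0,0,0,0.6,0,0,0.16,0,0,0]'
```

```text
[[-0.027, 0.012, 0.557], [-0.0, -0.0, -0.002], [-0.0, 0.0, 1.998]]
clock: 5.25
tool_pos: [0.4438, -0.0182, 0.0058]
eef_rot: [-0.292, 0.956, -0.0, -0.003]
contact_force: [-0.3, -0.4, 0.3]
opening: 0.597
finger_force: 0.0
clock: 5.75
tool_pos: [0.4461, -0.0185, -0.0153]
eef_rot: [-0.291, 0.957, 0.0, 0.001]
contact_force: [-1.3, 0.1, 0.3]
opening: 0.598
finger_force: 0.0
```

```bash
python3 -m pendant '[0.6,0,0,0.02,0,0,0, 0.6,0,0,0.03,0,0,0, 0.1,0,0,0.03,0,0,0, 0.1,0,0,0.03,0,0,0, 0.1,0,0,0.03,0,0,0, 0.1,0,0,0.03,0,0,0, 0.1,0,0,0.03,0,0,0, 0.1,0,0,0.03,0,0,0, 0.1,0,0,0.03,0,0,0]' 20
```

```text
clock: 6.65
tool_pos: [0.4455, -0.0184, -0.0202]
eef_rot: [-0.291, 0.957, -0.0, 0.0]
contact_force: [0.1, -0.3, 2.4]
opening: 0.293
finger_force: 20.0
```

```bash
python3 -m pendant '[0.1,0,0,-0.15,0,0,0, 0.1,0,0,-0.4,0,0,0, 0.1,0,0,-0.6,0,0,0, 0.1,0,0,-0.6,0,0,0]'
python3 -c "
from h import *
print(go((.4328,.345,.07),1.544+np.pi/2),r.get_state()['finger_force'])"
```

```text
clock: 7.05
tool_pos: [0.4465, -0.0169, 0.0731]
eef_rot: [-0.29, 0.957, 0.001, 0.003]
contact_force: [0.5, 0.0, -1.0]
opening: 0.29
finger_force: 20.0
[[-1.265, 2.056, 0.031], [-0.001, 0.004, -0.608], [0.004, 0.001, 1.392]] 19.999545514583588
```

```bash
python3 -m pendant '[0.1,-0.15,0.25,0,0,0,-0.09, 0.1,-0.3,0.5,0,0,0,-0.19, 0.1,-0.45,0.75,0,0,0,-0.28, 0.1,-0.6,1,0,0,0,-0.38, 0.1,-0.6,1,0,0,0,-0.47, 0.1,-0.6,1,0,0,0,-0.56, 0.1,-0.6,1,0,0,0,-0.608, 0.1,-0.6,1,0,0,0,-0.608]'
python3 -c "
from h import *
print(go((.4328,.345,.07),1.544+np.pi/2),r.get_state()['q'])"
```

```text
clock: 7.85
tool_pos: [0.4364, 0.156, 0.0689]
eef_rot: [-0.698, 0.716, 0.0, -0.0]
contact_force: [0.3, 0.1, 0.4]
opening: 0.295
finger_force: 20.0
[[-1.259, 0.057, -0.007], [0.001, -0.0, 0.001], [0.0, 0.001, -1.999]] [-0.00520925  0.83009758 -0.72606989  2.14016902  1.0643508   0.59462175
  1.58960091]
```

```bash
python3 -m pendant '[0.1,-0.3,0.02,0,0,0,0, 0.1,-0.6,0.03,0,0,0,0, 0.1,-0.9,0.05,0,0,0,0, 0.1,-1,0.05,0,0,0,0, 0.1,-1,0.05,0,0,0,0]'
python3 -m pendant '[0.1,-0.26,0.0,0,0,0,0, 0.1,-0.26,0,0,0,0,0, 0.1,-0.26,0,0,0,0,0]'
python3 -c "
from h import *
print(go((.4328,.345,-.016),1.544+np.pi/2))
w=snap('wrist','w5')
K=([0,0,0],[180,255,75])
"
```

```text
clock: 8.35
tool_pos: [0.4326, 0.3093, 0.0696]
eef_rot: [-0.699, 0.716, 0.001, 0.001]
contact_force: [-1.0, -1.3, -0.5]
opening: 0.293
finger_force: 20.0
clock: 8.65
tool_pos: [0.4344, 0.3434, 0.0692]
eef_rot: [-0.697, 0.717, -0.001, -0.001]
contact_force: [-1.0, -0.1, -0.4]
opening: 0.29
finger_force: 20.0
[[-0.012, 0.011, 0.568], [-0.0, -0.002, -0.0], [-0.003, 0.0, 2.0]]
```

View pics/w5.png

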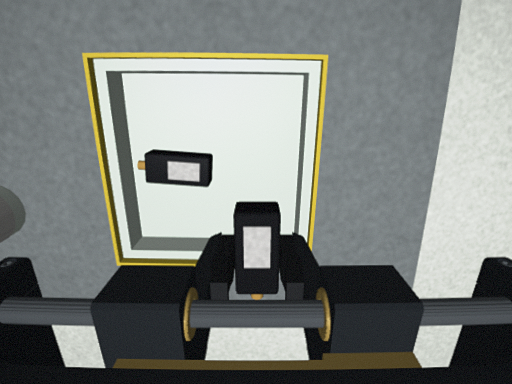

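The tray fills the upper middle, with rim corners at (83,54), (327,54) and (118,265). The sample is at (180,169). h1 is held at (257,247) with its port pointing toward +y, over the tray's -x/+y quarter.

```bash
cat > tray.py <<'E'
from h import *
def sides(s,col,z,box):
    "outer rim lines: returns for each image side (l,r,t,b) the world line point/dir"
    m=cv2.inRange(cv2.cvtColor(s['img'],cv2.COLOR_RGB2HSV),np.array(col[0]),np.array(col[1]))
    x0,y0,x1,y1=box;out={}
    rows=np.arange(y0+25,y1-25);L=[];Rr=[];Tt=[];B=[]
    for v in rows:
        u=np.flatnonzero(m[v,x0:x1])
        if len(u): 
            if u[0]<30:L.append((x0+u[0]-.5,v))
            if u[-1]>x1-x0-30:Rr.append((x0+u[-1]+.5,v))
    for u in range(x0+25,x1-25):
        v=np.flatnonzero(m[y0:y1,u])
        if len(v):
            if v[0]<30:Tt.append((u,y0+v[0]-.5))
            if v[-1]>y1-y0-30:B.append((u,y0+v[-1]+.5))
    for n,p in(('L',L),('R',Rr),('T',Tt),('B',B)):
        if len(p)<15: continue
        P=onz(s,p,z)[:,:2].astype(np.float32);f=cv2.fitLine(P,cv2.DIST_HUBER,0,.01,.01).ravel()
        d=f[:2]*(1 if f[np.argmax(abs(f[:2]))]>0 else -1);out[n]=(len(p),f[2:].round(4).tolist(),np.arctan2(d[1],d[0]).round(4))
    return out
YE=([18,90,60],[36,255,255])
if __name__=='__main__':
    for f,b in(('w5',(75,45,335,272)),('w1',(183,135,335,275))):print(f,sides(load(f),YE,.038,b))
E
python3 tray.py
```

```text
w5 {'L': (125, [0.5544999837875366, 0.28110000491142273], np.float32(1.529)), 'R': (177, [0.38530001044273376, 0.30709999799728394], np.float32(1.5291)), 'T': (210, [0.4796000123023987, 0.22840000689029694], np.float32(-0.0447)), 'B': (87, [0.5209000110626221, 0.39649999141693115], np.float32(-0.0195))}
w1 {'L': (90, [0.45840001106262207, 0.23010000586509705], np.float32(-0.0422)), 'R': (90, [0.4593999981880188, 0.40059998631477356], np.float32(-0.0403)), 'T': (102, [0.38119998574256897, 0.3158000111579895], np.float32(1.559)), 'B': (102, [0.5555999875068665, 0.31679999828338623], np.float32(1.5294))}
```

```bash
python3 -m pendant '[0.1,-0.01,-0.024,0.15,0,0,0, 0.1,-0.01,-0.024,0.3,0,0,0, 0.1,-0.01,-0.024,0.42,0,0,0, 0.1,-0.01,-0.024,0.5,0,0,0, 0.1,-0.01,-0.024,0.54,0,0,0, 0.1,-0.01,-0.024,0.555,0,0,0, 0.1,-0.01,-0.024,0.56,0,0,0, 0.1,-0.01,-0.024,0.56,0,0,0]'
```

```text
clock: 9.5
tool_pos: [0.4381, 0.3471, -0.0137]
eef_rot: [-0.698, 0.716, 0.0, 0.001]
contact_force: [-0.7, -0.6, -0.5]
opening: 0.291
finger_force: 20.0
```

```bash
python3 -m pendant '[0.1,0,0,0.01,0,0,0, 0.1,0,0,0.02,0,0,0, 0.1,0,0,0.02,0,0,0]'
python3 -m pendant '[0.42,0,0,0,0,0,0, 0.42,0,0,0,0,0,0, 0.42,0,0,0,0,0,0,0.42,0,0,0,0,0,0, 0.42,0,0,-0.2,0,0,0, 0.42,0,0,-0.45,0,0,0, 0.42,0,0,-0.6,0,0,0, 0.42,0,0,-0.6,0,0,0]'
python3 -c "
from h import *
print(go((.438,.1257,.07),.453+np.pi/2))"
```

```text
clock: 9.8
tool_pos: [0.4381, 0.3472, -0.0162]
eef_rot: [-0.698, 0.716, -0.0, 0.001]
contact_force: [-0.6, -0.8, 6.2]
opening: 0.291
finger_force: 20.0
clock: 10.6
tool_pos: [0.4389, 0.3488, 0.0756]
eef_rot: [-0.698, 0.716, 0.0, 0.003]
contact_force: [0.5, -0.2, 0.5]
opening: 0.419
finger_force: 0.0
[[1.487, -0.032, 0.031], [-0.0, 0.004, 0.695], [-0.004, -0.001, -1.305]]
```

```bash
python3 -m pendant '[0.6,0.25,0,0,0,0,0.09, 0.6,0.5,0,0,0,0,0.19, 0.6,0.75,0,0,0,0,0.28, 0.6,1,0,0,0,0,0.38, 0.6,1,0,0,0,0,0.47, 0.6,1,0,0,0,0,0.56, 0.6,1,0,0,0,0,0.65, 0.6,1,0,0,0,0,0.695]'
python3 -c "
from h import *
print(go((.437,.1252,.02),.453+np.pi/2))"
```

```text
clock: 11.4
tool_pos: [0.4335, 0.1964, 0.072]
eef_rot: [-0.222, 0.975, -0.0, -0.001]
contact_force: [-0.3, 0.6, 0.4]
opening: 0.599
finger_force: 0.0
[[0.185, -0.438, 0.347], [-0.0, -0.001, -0.003], [-0.001, 0.0, 1.997]]
```

```bash
python3 -m pendant '[0.6,0.09,-0.22,0,0,0,0, 0.6,0.185,-0.44,0.1,0,0,0, 0.6,0.185,-0.44,0.3,0,0,0, 0.6,0.185,-0.44,0.35,0,0,0, 0.6,0.185,-0.44,0.35,0,0,0]'
python3 -c "
from h import *
from m2 import *
print(go((.437,.1252,-.020),.453+np.pi/2)); w=snap('wrist','w6')
for c in blobs(w,*W,60):
  p=cen(c)
  if 150<p[0]<360: print(p,cv2.contourArea(c),onz(w,p,.02))"
```

```text
clock: 11.9
tool_pos: [0.4366, 0.1247, 0.0186]
eef_rot: [-0.225, 0.974, -0.001, -0.002]
contact_force: [0.0, 0.6, -0.2]
opening: 0.6
finger_force: 0.0
[[-0.005, 0.002, 0.257], [-0.0, -0.002, 0.0], [0.004, -0.0, -2.0]]
[250.41964855 131.45861634] 132802.0 [[0.38079239 0.09355178 0.02      ]]
[243.03159992 343.18577406] 4182.5 [[0.53881816 0.16232952 0.02      ]]
[255.30311445 221.7891212 ] 3061.0 [[0.43498133 0.12324589 0.02      ]]
[255.54401651 219.31338835] 727.0 [[0.43322002 0.12257625 0.02      ]]
```

```bash
python3 -m pendant '[0.6,0,0,0.15,0,0,0, 0.6,0,0,0.25,0,0,0, 0.6,0,0,0.257,0,0,0, 0.1,0,0,0.257,0,0,0, 0.1,0,0,0.257,0,0,0, 0.1,0,0,0.257,0,0,0, 0.1,0,0,0.257,0,0,0, 0.1,0,0,0.257,0,0,0, 0.1,0,0,0.257,0,0,0, 0.1,0,0,0.257,0,0,0]' 20
python3 -m pendant '[0.1,0,0,-0.15,0,0,0, 0.1,0,0,-0.4,0,0,0, 0.1,0,0,-0.6,0,0,0, 0.1,0,0,-0.6,0,0,0]'
python3 -c "
from h import *
c=np.array([.4707,.3143]);Rt=R.from_euler('z',-.042).as_matrix()[:2,:2];p=c+Rt@[-.034,-.039];print(p)
print(go((p[0],p[1],.07),1.529+np.pi/2))"
```

```text
clock: 12.95
tool_pos: [0.4382, 0.1255, -0.0179]
eef_rot: [-0.225, 0.974, 0.0, 0.0]
contact_force: [-0.2, -0.2, 5.9]
opening: 0.289
finger_force: 20.0
clock: 13.35
tool_pos: [0.4394, 0.126, 0.0744]
eef_rot: [-0.224, 0.975, 0.001, 0.002]
contact_force: [0.4, -0.2, -1.0]
opening: 0.291
finger_force: 20.0
[0.43509247 0.27676197]
[[-0.413, 0.917, 0.032], [-0.001, 0.003, -0.686], [0.004, 0.002, 1.314]]
```

```bash
python3 -m pendant '[0.1,-0.1,0.25,0,0,0,-0.09, 0.1,-0.2,0.5,0,0,0,-0.19, 0.1,-0.3,0.7,0,0,0,-0.28, 0.1,-0.41,0.917,0,0,0,-0.38, 0.1,-0.41,0.917,0,0,0,-0.47, 0.1,-0.41,0.917,0,0,0,-0.56, 0.1,-0.41,0.917,0,0,0,-0.65, 0.1,-0.41,0.917,0,0,0,-0.686, 0.1,-0.41,0.917,0,0,0,-0.686]'
python3 -c "
from h import *
from m2 import *
w=snap('wrist','w7')
for c in blobs(w,*K,200):
  h=cv2.convexHull(c);print(cen(h).round(),cv2.contourArea(h),onz(w,cen(h),.014)[0].round(4))
print(go((.4351,.277,-.013),1.529+np.pi/2))"
```

```text
clock: 14.25
tool_pos: [0.4324, 0.2754, 0.0704]
eef_rot: [-0.693, 0.721, 0.0, -0.001]
contact_force: [-0.4, -0.2, -0.5]
opening: 0.293
finger_force: 20.0
[256. 304.] 79882.5 [0.4381 0.3934 0.014 ]
[257. 242.] 1233.0 [0.4341 0.3218 0.014 ]
[256. 284.] 1745.0 [0.4361 0.3694 0.014 ]
[190. 244.] 525.5 [0.4972 0.3211 0.014 ]
[ 45. 306.] 392.5 [0.6616 0.3904 0.014 ]
[187. 317.] 395.5 [0.5107 0.4079 0.014 ]
[257. 305.] 389.0 [0.4368 0.3945 0.014 ]
[[-0.011, -0.017, 0.558], [0.001, -0.001, 0.0], [0.001, 0.001, -2.0]]
```

```bash
python3 -m pendant '[0.1,-0.01,-0.017,0.15,0,0,0, 0.1,-0.01,-0.017,0.3,0,0,0, 0.1,-0.01,-0.017,0.42,0,0,0, 0.1,-0.01,-0.017,0.5,0,0,0, 0.1,-0.01,-0.017,0.54,0,0,0, 0.1,-0.01,-0.017,0.555,0,0,0, 0.1,-0.01,-0.017,0.558,0,0,0, 0.1,-0.01,-0.017,0.558,0,0,0]'
```

```text
clock: 15.1
tool_pos: [0.4358, 0.2777, -0.0115]
eef_rot: [-0.693, 0.721, -0.0, 0.0]
contact_force: [-0.2, 0.3, 0.0]
opening: 0.289
finger_force: 20.0
```

```bash
python3 -m pendant '[0.1,0,0,0.01,0,0,0, 0.1,0,0,0.02,0,0,0, 0.1,0,0,0.025,0,0,0, 0.1,0,0,0.025,0,0,0]'
python3 -m pendant '[0.42,0,0,0,0,0,0, 0.42,0,0,0,0,0,0, 0.42,0,0,0,0,0,0,0.42,0,0,0,0,0,0, 0.42,0,0,-0.2,0,0,0, 0.42,0,0,-0.45,0,0,0, 0.42,0,0,-0.65,0,0,0, 0.42,0,0,-0.65,0,0,0]'
```

```text
clock: 15.5
tool_pos: [0.4359, 0.2777, -0.0139]
eef_rot: [-0.693, 0.721, -0.001, 0.001]
contact_force: [-1.2, -3.0, 15.1]
opening: 0.287
finger_force: 20.0
clock: 16.3
tool_pos: [0.4369, 0.2795, 0.085]
eef_rot: [-0.693, 0.721, 0.0, 0.003]
contact_force: [0.4, -0.1, 0.4]
opening: 0.423
finger_force: 0.0
```

```bash
python3 -m pendant '[0.9,0.25,-0.02,0,0,0,0.09, 0.9,0.5,-0.03,0,0,0,0.19, 0.9,0.75,-0.05,0,0,0,0.28, 0.9,1,-0.07,0,0,0,0.38, 0.9,1,-0.07,0,0,0,0.47]' 20
python3 -c "
from h import *
print(go((.459,-.134,.06),np.pi/2))"
```

```text
clock: 16.8
tool_pos: [0.4388, 0.1193, 0.0803]
eef_rot: [-0.38, 0.925, -0.003, -0.003]
contact_force: [-1.4, 0.8, -0.4]
opening: 0.85
finger_force: 0.0
[[1.089, -1.297, 0.148], [-0.004, -0.004, 0.496], [0.005, -0.004, -1.504]]
```

```bash
python3 -m pendant '[0.9,0.22,-0.25,0,0,0,0.09, 0.9,0.42,-0.5,0,0,0,0.19, 0.9,0.63,-0.75,0,0,0,0.28, 0.9,0.84,-1,0,0,0,0.38, 0.9,0.84,-1,0,0,0,0.47, 0.9,0.84,-1,0,0,0,0.496, 0.9,0.84,-1,0,0,0,0.496]'
python3 -c "
from h import *
from m2 import *
w=snap('wrist','w8');a=load('scene1');w2=load('w2')
for c in blobs(w,*RED,20):
  p=cen(c);print(p,cv2.contourArea(c),onz(w,p,.022)[0].round(4), tri(w,p,w2,(150.4,209.8)).round(4), tri(w,p,a,(215.4,150.9)).round(4))
c=cen(pick(w2,RED,(151,210),8,5));print('w2 red',c)
print(go((.458,-.134,.03),np.pi/2))"
```

```text
clock: 17.5
tool_pos: [0.4582, -0.0668, 0.0814]
eef_rot: [-0.009, 1.0, 0.0, -0.0]
contact_force: [0.1, -0.1, -0.6]
opening: 0.902
finger_force: 0.0
[149.25091575 360.86263736] 364.0 [ 0.6632 -0.1871  0.022 ] [ 0.3531 -0.0443  0.2733] [ 0.5399 -0.1223  0.1199]
[183.29677981 193.3359443 ] 191.5 [ 0.4572 -0.1324  0.022 ] [ 0.4632 -0.1366  0.0058] [ 0.4588 -0.134   0.0177]
w2 red [149.00735294 209.7745098 ]
[[0.01, -0.452, 0.343], [0.001, -0.0, 0.012], [0.0, 0.001, -1.988]]
```

View pics/w8.png

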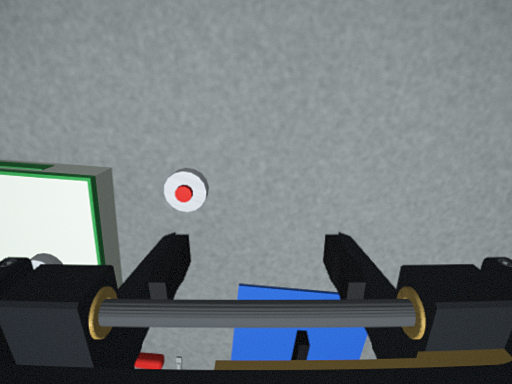

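The cap is at (186,190), its stub at (183,193), and the green tray's corner is at (93,177). The fingers will pass clear of the tray at 0.75 opening.

```bash
python3 -m pendant '[0.75,0,-0.2,0,0,0,0, 0.75,0.0,-0.446,0.1,0,0,0, 0.75,0,-0.446,0.35,0,0,0, 0.75,0.0,-0.446,0.55,0,0,0, 0.75,0,-0.446,0.63,0,0,0,0.75,0,-0.446,0.65,0,0,0, 0.75,0,-0.446,0.65,0,0,0]'
python3 -m pendant '[0.3,0,0,0.005,0,0,0, 0.3,0,0,0.005,0,0,0, 0.3,0,0,0.005,0,0,0, 0.3,0,0,0.005,0,0,0, 0.3,0,0,0.005,0,0,0, 0.3,0,0,0.005,0,0,0]'
```

```text
clock: 18.25
tool_pos: [0.4594, -0.1332, -0.016]
eef_rot: [-0.009, 1.0, 0.0, -0.0]
contact_force: [0.1, -0.1, 0.2]
opening: 0.749
finger_force: 0.0
clock: 18.85
tool_pos: [0.4594, -0.1349, -0.0164]
eef_rot: [-0.007, 1.0, 0.0, 0.0]
contact_force: [1.3, 0.5, 0.1]
opening: 0.3
finger_force: 0.0
```

```bash
python3 -m pendant '[0.3,0,0,-0.3,0,0,0, 0.3,0,0,-0.6,0,0,0, 0.3,0,0,-0.6,0,0,0]'
python3 -c "
from h import *
from m2 import *
w=snap('wrist','w9');a=snap('scene','scene2');b=snap('side','side2')
for s,z in((w,.022),(a,.022),(b,.022)):
  print('-')
  for c in blobs(s,*RED,5):
    p=cen(c);P=onz(s,p,z)[0]
    if abs(P[0]-.46)<.12 and abs(P[1]+.13)<.12:print(p,cv2.contourArea(c),P.round(4))
"
```

```text
clock: 19.15
tool_pos: [0.462, -0.1349, 0.0776]
eef_rot: [-0.006, 1.0, 0.0, 0.004]
contact_force: [0.7, 0.3, -0.4]
opening: 0.304
finger_force: 0.0
-
[258.0998308  191.16835871] 197.0 [ 0.457  -0.1332  0.022 ]
-
[215.71111111 150.35555556] 7.5 [ 0.4604 -0.1328  0.022 ]
-
[242.25438596 240.8245614 ] 19.0 [ 0.456  -0.1363  0.022 ]
```

The cap hasn't moved, so the tips were still above its 15 mm disc. That makes the tip offset nearer 33 mm, in line with the wrist-view estimate. I'll go lower, checking the force.

```bash
python3 -m pendant '[0.7,0,0,0,0,0,0, 0.7,0,0,0,0,0,0, 0.7,0,0,0,0,0,0, 0.7,0,0,0,0,0,0, 0.7,0,0,0,0,0,0, 0.7,0.01,0,0.25,0,0,0, 0.7,0.01,0,0.45,0,0,0, 0.7,0.01,0,0.57,0,0,0,0.7,0.01,0,0.61,0,0,0,0.7,0.01,0,0.61,0,0,0]'
python3 -m pendant '[0.7,0,0,0.02,0,0,0, 0.7,0,0,0.04,0,0,0, 0.7,0,0,0.06,0,0,0, 0.7,0,0,0.06,0,0,0]'
```

```text
clock: 20.3
tool_pos: [0.4576, -0.1345, -0.0185]
eef_rot: [-0.007, 1.0, -0.0, -0.001]
contact_force: [0.5, -0.8, -0.0]
opening: 0.701
finger_force: 0.0
clock: 20.7
tool_pos: [0.4579, -0.1349, -0.0269]
eef_rot: [-0.007, 1.0, -0.0, 0.0]
contact_force: [0.1, -0.3, -0.0]
opening: 0.695
finger_force: 0.0
```

```bash
python3 -m pendant '[0.3,0,0,0.01,0,0,0, 0.3,0,0,0.01,0,0,0, 0.3,0,0,0.01,0,0,0, 0.3,0,0,0.01,0,0,0, 0.3,0,0,0.01,0,0,0, 0.3,0,0,0.01,0,0,0]' 20
python3 -c "
from h import *
print(go((.5,-.28,.07),np.pi/2))"
```

```text
clock: 21.3
tool_pos: [0.4578, -0.1347, -0.0285]
eef_rot: [-0.007, 1.0, 0.0, 0.0]
contact_force: [0.6, 0.7, 0.1]
opening: 0.444
finger_force: 20.0
[[-0.268, -0.972, -0.657], [0.0, 0.0, 0.009], [-0.0, 0.0, -1.991]]
```

```bash
python3 -m pendant '[0.3,0,0,-0.2,0,0,0, 0.3,0,0,-0.45,0,0,0, 0.3,0,0,-0.7,0,0,0, 0.3,0,0,-0.75,0,0,0, 0.3,0,-0.2,-0.75,0,0,0, 0.3,0,-0.5,-0.75,0,0,0, 0.3,0,-0.8,-0.75,0,0,0, 0.3,0,-1,-0.75,0,0,0, 0.3,0,-1,-0.75,0,0,0, 0.3,0,-1,-0.75,0,0,0]'
cat > g.py <<'E'
from h import *
from m2 import *
from tray import sides
w=snap('wrist','w10');T=np.array(w['cam_to_world'])
c=[k for k in blobs(w,*GR,150)]
for k in c[:3]:print(cv2.boundingRect(k),cv2.contourArea(k))
p=np.vstack([k.reshape(-1,2) for k in c]);x0,y0=p.min(0);x1,y1=p.max(0);print(x0,y0,x1,y1)
print(sides(w,GR,.038,(max(x0-5,0),max(y0-5,0),min(x1+6,512),min(y1+6,384))))
E
python3 g.py
```

```text
clock: 22.3
tool_pos: [0.459, -0.2851, 0.083]
eef_rot: [-0.006, 1.0, 0.0, -0.001]
contact_force: [-0.4, 0.9, -0.7]
opening: 0.45
finger_force: 20.0
(147, 164, 205, 104) 1604.0
(194, 328, 128, 9) 571.0
(210, 162, 81, 11) 327.0
147 162 351 336
{'L': (84, [0.48019999265670776, -0.3783999979496002], np.float32(-0.0603)), 'R': (86, [0.48100000619888306, -0.20839999616146088], np.float32(-0.0631)), 'T': (165, [0.42989999055862427, -0.3012999892234802], np.float32(1.526)), 'B': (128, [0.6043999791145325, -0.28189998865127563], np.float32(1.5057))}
```

```bash
python3 -m pendant '[0.3,-0.1,-0.05,0.1,0,0,0, 0.3,-0.153,-0.056,0.3,0,0,0, 0.3,-0.153,-0.056,0.48,0,0,0, 0.3,-0.153,-0.056,0.6,0,0,0, 0.3,-0.153,-0.056,0.66,0,0,0, 0.3,-0.153,-0.056,0.69,0,0,0, 0.3,-0.153,-0.056,0.705,0,0,0, 0.3,-0.153,-0.056,0.715,0,0,0, 0.3,-0.153,-0.056,0.715,0,0,0]'
```

```text
clock: 23.25
tool_pos: [0.4833, -0.293, -0.0227]
eef_rot: [-0.007, 1.0, -0.0, 0.0]
contact_force: [0.8, 0.7, 0.0]
opening: 0.446
finger_force: 20.0
```

```bash
python3 -m pendant '[0.3,0,0,0.008,0,0,0, 0.3,0,0,0.013,0,0,0, 0.3,0,0,0.016,0,0,0,0.3,0,0,0.016,0,0,0]'
python3 -m pendant '[0.6,0,0,0,0,0,0, 0.6,0,0,0,0,0,0, 0.6,0,0,0,0,0,0, 0.6,0,0,0,0,0,0, 0.6,0,0,-0.2,0,0,0, 0.6,0,0,-0.45,0,0,0, 0.6,0,0,-0.75,0,0,0, 0.6,0,0,-0.9,0,0,0, 0.6,0,0,-0.9,0,0,0]'
cat > chk.py <<'E'
from h import *
from m2 import *
a=snap('scene','scene3');b=snap('side','side3');w=snap('wrist','w11')
for s in(w,a,b):
  print('-')
  for c in blobs(s,*RED,5):
    p=cen(c);P=onz(s,p,.026)[0]
    if abs(P[0]-.51)<.1 and abs(P[1]+.29)<.1:print('red',p.round(1),P.round(4))
  if s is w:continue
  for c in blobs(s,*K,40):
    p=cen(cv2.convexHull(c));P=onz(s,p,.014)[0]
    if abs(P[0]-.47)<.12 and abs(P[1]-.315)<.1:print('black',cv2.contourArea(c),p.round(1),P.round(4))
o=[cv2.resize(s['img'][y:y+90,x:x+100,::-1],(400,360),interpolation=cv2.INTER_CUBIC) for s,x,y in((a,340,120),(b,95,125))]
cv2.imwrite('pics/chk.png',np.hstack(o))
print(go((.654,-.0148,.05),np.pi/2-.093))
E
python3 chk.py
```

```text
clock: 23.65
tool_pos: [0.4832, -0.2932, -0.0245]
eef_rot: [-0.007, 1.0, -0.0, 0.0]
contact_force: [-2.0, -0.2, 7.6]
opening: 0.445
finger_force: 20.0
clock: 24.55
tool_pos: [0.4852, -0.2936, 0.1125]
eef_rot: [-0.007, 1.0, -0.001, 0.003]
contact_force: [-0.1, -0.3, -0.0]
opening: 0.599
finger_force: 0.0
-
red [256.7 187.2] [ 0.4824 -0.2927  0.026 ]
red [255.5 248.5] [ 0.5507 -0.2931  0.026 ]
-
red [146.4 175.1] [ 0.5561 -0.2932  0.026 ]
red [153.9 153.7] [ 0.4861 -0.2923  0.026 ]
black 130.0 [372.8 154.6] [0.4366 0.2781 0.014 ]
black 129.0 [399.5 156.8] [0.4383 0.3482 0.014 ]
black 98.5 [389.5 175. ] [0.5008 0.3145 0.014 ]
black 42.0 [417.1 168.1] [0.4727 0.3892 0.014 ]
-
red [307.9 273.6] [ 0.4812 -0.2951  0.026 ]
red [333.  257.1] [ 0.5495 -0.2957  0.026 ]
black 91.0 [155.1 163.1] [0.4996 0.3149 0.014 ]
black 79.0 [131.5 167.3] [0.4374 0.3384 0.014 ]
[[-1.172, 1.839, 0.387], [0.0, -0.001, 0.068], [0.002, 0.0, -1.932]]
```

```bash
python3 -m pendant '[0.6,-0.2,0.25,0,0,0,0.02, 0.6,-0.4,0.5,0,0,0,0.04, 0.6,-0.6,0.75,0,0,0,0.068, 0.6,-0.77,1,0,0,0,0.068, 0.6,-0.77,1,0,0,0,0.068]'
python3 -m pendant '[0.6,0,0.3,-0.1,0,0,0, 0.6,0,0.6,-0.2,0,0,0, 0.6,0,0.85,-0.3,0,0,0, 0.6,0,0.85,-0.3,0,0,0, 0.6,0,0.85,-0.3,0,0,0]'
cat > cov.py <<'E'
from h import *
from m2 import *
import sys
w=snap('wrist',sys.argv[1]);z=float(sys.argv[2])
BL=([105,110,50],[130,255,255])
c=blobs(w,*BL,3000)[0];print(cv2.boundingRect(c))
h=cv2.convexHull(c);q=cv2.approxPolyN(h,4).reshape(-1,2);P=onz(w,q,z)[:,:2];print(q.tolist(),P.round(4).tolist(),P.mean(0).round(4),np.linalg.norm(P-np.roll(P,1,0),axis=1).round(4))
from tray import sides
x,y,ww,hh=cv2.boundingRect(c);print(sides(w,BL,z,(max(x-5,0),max(y-5,0),min(x+ww+6,512),min(y+hh+6,384))))
for k in blobs(w,*K,100):
    p=cen(k)
    if 100<p[0]<400 and p[1]<260:
        R_=cv2.minAreaRect(onz(w,k.reshape(-1,2),z+.02)[:,:2].astype(np.float32));print('bar',p,R_,onz(w,cen(k),z+.012)[0])
E
python3 cov.py w12 .005; python3 -c "
from h import *
print(go((.654,-.0148,.02),np.pi/2-.093))"
```

```text
clock: 25.2
tool_pos: [0.5996, -0.1314, 0.1084]
eef_rot: [0.041, 0.999, 0.004, 0.001]
contact_force: [0.2, 0.3, 0.2]
opening: 0.603
finger_force: 0.0
clock: 25.7
tool_pos: [0.6074, -0.0142, 0.1531]
eef_rot: [0.046, 0.999, -0.0, -0.001]
contact_force: [-0.1, -0.8, -0.6]
opening: 0.602
finger_force: 0.0
(193, 144, 136, 118)
[[328, 144], [318, 261], [201, 261], [193, 144]] [[0.5827, 0.072], [0.7394, 0.0571], [0.725, -0.1], [0.5683, -0.0848]] [ 0.6538 -0.0139] [0.1575 0.1574 0.1578 0.1574]
{'L': (79, [0.6406000256538391, -0.09189999848604202], np.float32(-0.0957)), 'R': (72, [0.6445000171661377, 0.066600002348423], np.float32(-0.0955)), 'T': (97, [0.5745000243186951, -0.012299999594688416], np.float32(1.4795)), 'B': (90, [0.7314000129699707, -0.036400001496076584], np.float32(1.4794))}
bar [260.34202454 210.29345603] ((0.650692880153656, -0.013292793184518814), (0.010540955699980259, 0.053636081516742706), 84.7205810546875) [ 0.65364955 -0.01358824  0.017     ]
[[-0.313, 0.04, 0.883], [-0.001, -0.002, -0.001], [-0.003, 0.002, 1.999]]
```

View pics/w12.png

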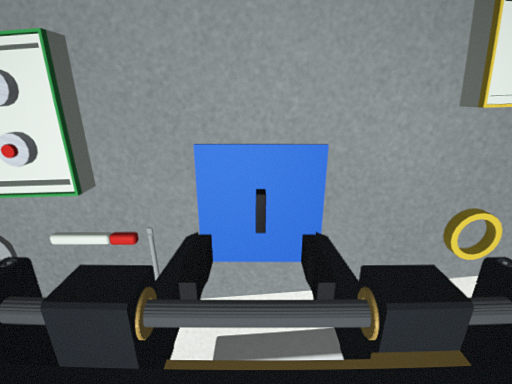

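The cover is seen whole, from (193,144) to (328,261), with its bar at (260,210). Its centre is at (.6538,-.0139), yaw -0.0956. The marker, screwdriver and tape are clear of it.

```bash
python3 -m pendant '[0.6,-0.15,0.02,0.3,0,0,0.002, 0.6,-0.313,0.045,0.6,0,0,0.002, 0.6,-0.313,0.045,0.8,0,0,0.002, 0.6,-0.313,0.045,0.88,0,0,0.002, 0.6,-0.313,0.045,0.88,0,0,0.002]'
python3 -c "
from h import *
print(go((.654,-.0138,-.022),np.pi/2-.0956))"
python3 -m pendant '[0.6,0,0,0.1,0,0,0, 0.6,0,0,0.2,0,0,0, 0.6,0,0,0.25,0,0,0, 0.6,0,0,0.28,0,0,0, 0.6,0,0,0.28,0,0,0]' 40
```

```text
clock: 26.25
tool_pos: [0.6531, -0.0143, 0.0197]
eef_rot: [0.049, 0.999, -0.001, -0.003]
contact_force: [-0.4, -0.7, 1.0]
opening: 0.599
finger_force: 0.0
[[-0.007, 0.005, 0.278], [-0.001, -0.003, -0.002], [-0.005, 0.002, 1.998]]
clock: 26.75
tool_pos: [0.6553, -0.0121, -0.02]
eef_rot: [0.048, 0.999, -0.0, -0.0]
contact_force: [0.2, -0.9, 0.4]
opening: 0.596
finger_force: 0.0
```

```bash
python3 -m pendant '[0.5,0,-0.011,0,0,0,0, 0,0,-0.011,0,0,0,0, 0,0,-0.011,0,0,0,0, 0,0,-0.011,0,0,0,0, 0,0,-0.011,0,0,0,0, 0,0,-0.011,0,0,0,0, 0,0,-0.011,0,0,0,0, 0,0,-0.011,0,0,0,0]' 40
python3 -m pendant '[0,0,0,-0.05,0,0,0, 0,0,0,-0.15,0,0,0, 0,0,0,-0.35,0,0,0, 0,0,0,-0.6,0,0,0, 0,0,0,-0.7,0,0,0, 0,0,0,-0.7,0,0,0]'
python3 -c "
from h import *
print(go((.654,-.0138,.09),np.pi/2-.042),np.array(r.get_state()['q']).round(2))"
python3 cov.py w13 .11
```

```text
clock: 27.55
tool_pos: [0.6555, -0.0136, -0.0195]
eef_rot: [0.048, 0.999, 0.0, 0.0]
contact_force: [-0.3, -0.3, 2.2]
opening: 0.133
finger_force: 40.0
clock: 28.15
tool_pos: [0.6574, -0.0133, 0.0884]
eef_rot: [0.048, 0.999, 0.0, 0.003]
contact_force: [0.4, -0.3, -2.6]
opening: 0.131
finger_force: 40.0
[[0.023, -0.005, -0.011], [0.001, 0.003, -0.035], [0.005, -0.001, 1.965]] [ 0.26  0.93 -0.61  1.55  0.65  0.86  0.89]
(109, 106, 296, 169)
[[405, 107], [377, 274], [136, 274], [107, 104]] [[0.5857, 0.0748], [0.6919, 0.0642], [0.6761, -0.0955], [0.5685, -0.0856]] [ 0.6305 -0.0105] [0.1613 0.1067 0.1605 0.1081]
{'L': (130, [0.6187000274658203, -0.09000000357627869], np.float32(-0.0981)), 'R': (121, [0.6313999891281128, 0.07010000199079514], np.float32(-0.0938)), 'T': (257, [0.5774000287055969, -0.00989999994635582], np.float32(1.4739)), 'B': (170, [0.6757000088691711, -0.03689999878406525], np.float32(1.471))}
```

```bash
python3 -m pendant '[0,0.15,0.05,0,0,0,-0.01, 0,0.4,0.15,0,0,0,-0.02, 0,0.65,0.25,0,0,0,-0.035, 0,0.9,0.35,0,0,0,-0.035, 0,1,0.37,0,0,0,-0.035, 0,1,0.37,0,0,0,-0.035, 0,1,0.37,0,0,0,-0.035]'
python3 -c "
from h import *
from tray import *
w=load('w7')
m=cv2.inRange(cv2.cvtColor(w['img'],cv2.COLOR_RGB2HSV),np.array(YE[0]),np.array(YE[1]));m[275:]=0
n,l,st,_=cv2.connectedComponentsWithStats(m);i=1+st[1:,4].argmax();x,y,a,b=st[i,:4];print(x,y,a,b)
print(sides(w,YE,.038,(x-5,y-5,x+a+6,y+b+6)))
# bottle: blue cap in scene/side
from m2 import cen
s1=load('scene0');s2=load('side0')
f=lambda s,p:[cen(c) for c in blobs(s,[100,110,60],[130,255,255],15) if np.linalg.norm(cen(c)-p)<12]
A=f(s1,(433,222));B=f(s2,(200,112));print(A,B,tri(s1,A[0],s2,B[0]) if A and B else 0)
print(go((.4724,.3142,.085),np.pi/2-.042))"
```

```text
clock: 28.9
tool_pos: [0.5116, 0.0554, 0.0844]
eef_rot: [0.021, 1.0, -0.0, -0.001]
contact_force: [0.5, -0.4, -1.2]
opening: 0.128
finger_force: 40.0
98 150 222 117
{'L': (78, [0.554099977016449, 0.27230000495910645], np.float32(1.5282)), 'R': (78, [0.3840000033378601, 0.27410000562667847], np.float32(1.5292)), 'T': (183, [0.4749000072479248, 0.227400004863739], np.float32(-0.0428))}
[array([433.55909695, 220.78618858])] [array([199.36734694, 109.70748299])] [0.6877985  0.35420683 0.11429076]
[[0.333, 1.713, -0.005], [-0.0, -0.001, 0.0], [0.001, -0.001, -2.0]]
```

```bash
python3 -m pendant '[0,0.05,0.2,0,0,0,0, 0,0.15,0.45,0,0,0,0, 0,0.25,0.7,0,0,0,0, 0,0.33,0.95,0,0,0,0, 0,0.33,1,0,0,0,0, 0,0.33,1,0,0,0,0]'
python3 -m pendant '[0,0,0.2,0.05,0,0,0, 0,0,0.4,0.1,0,0,0, 0,0,0.6,0.15,0,0,0, 0,0,0.71,0.2,0,0,0, 0,0,0.71,0.2,0,0,0, 0,0,0.71,0.2,0,0,0, 0,0,0.71,0.2,0,0,0]'
python3 -c "
from h import *
print(go((.4725,.3140,.02),np.pi/2-.042))
for n in('scene','side','wrist'):snap(n,n+'4')"
```

```text
clock: 29.5
tool_pos: [0.4694, 0.2097, 0.085]
eef_rot: [0.02, 1.0, 0.001, 0.0]
contact_force: [0.4, -0.5, -1.2]
opening: 0.136
finger_force: 40.0
clock: 30.2
tool_pos: [0.4734, 0.3113, 0.0552]
eef_rot: [0.022, 1.0, -0.001, 0.0]
contact_force: [0.5, -0.4, -1.5]
opening: 0.131
finger_force: 40.0
[[0.007, 0.018, 0.235], [-0.002, 0.0, -0.001], [0.0, 0.003, 1.999]]
```

```bash
cat > al.py <<'E'
from h import *
from tray import *
import sys
def al(f,z):
    w=load(f)
    for nm,col,zz in(('cover',([105,110,50],[130,255,255]),z),('tray',YE,.038)):
        m=cv2.inRange(cv2.cvtColor(w['img'],cv2.COLOR_RGB2HSV),np.array(col[0]),np.array(col[1]));m[285:]=0
        n,l,st,_=cv2.connectedComponentsWithStats(m);k=[i for i in range(1,n) if st[i,4]>100];x,y=st[k,0].min(),st[k,1].min();X,Y=(st[k,0]+st[k,2]).max(),(st[k,1]+st[k,3]).max()
        print(nm,x,y,X,Y,sides(w,col,zz,(max(x-5,0),max(y-5,0),min(X+5,512),Y+5)))
    s=r.get_state();print(s['tool_pos'])
al(sys.argv[1],float(sys.argv[2]))
E
python3 al.py wrist4 .0797
```

```text
cover 109 107 405 275 {'L': (128, [0.43810001015663147, 0.23479999601840973], np.float32(-0.0424)), 'R': (126, [0.43050000071525574, 0.39340001344680786], np.float32(-0.042)), 'T': (256, [0.39340001344680786, 0.3116999864578247], np.float32(1.5273)), 'B': (171, [0.49160000681877136, 0.3116999864578247], np.float32(1.5279))}
tray 132 91 386 107 {'T': (214, [0.38659998774528503, 0.3472000062465668], np.float32(1.5287)), 'B': (214, [0.38929998874664307, 0.33250001072883606], np.float32(1.5294))}
[0.47318649 0.31271555 0.05560137]
```

```bash
python3 -m pendant '[0,0.013,0.01,0.05,0,0,0, 0,0.013,0.01,0.1,0,0,0, 0,0.013,0.01,0.15,0,0,0, 0,0.013,0.01,0.17,0,0,0, 0,0.013,0.01,0.17,0,0,0, 0,0.013,0.01,0.17,0,0,0]'
python3 -c "
from h import *
snap('wrist','w14')"
python3 al.py w14 .054
```

```text
clock: 30.95
tool_pos: [0.4708, 0.316, 0.0298]
eef_rot: [0.021, 1.0, 0.0, -0.0]
contact_force: [-0.4, 0.4, -1.6]
opening: 0.131
finger_force: 40.0
cover 109 107 405 275 {'L': (128, [0.435699999332428, 0.23849999904632568], np.float32(-0.0396)), 'R': (126, [0.4417000114917755, 0.39649999141693115], np.float32(-0.0401)), 'T': (256, [0.39089998602867126, 0.31529998779296875], np.float32(1.5295)), 'B': (171, [0.48899999260902405, 0.3154999911785126], np.float32(1.529))}
tray 108 95 399 107 {'T': (251, [0.38600000739097595, 0.3294999897480011], np.float32(1.5289)), 'B': (251, [0.3882000148296356, 0.30720001459121704], np.float32(1.5291))}
[0.4708734  0.31608146 0.02995857]
```

```bash
python3 -c "
from h import *
from tray import YE
for f in('wrist4','w14'):
  w=load(f);m=cv2.inRange(cv2.cvtColor(w['img'],cv2.COLOR_RGB2HSV),np.array(YE[0]),np.array(YE[1]));m[140:]=0
  m=cv2.morphologyEx(m,cv2.MORPH_OPEN,np.ones((2,2)))
  v,u=np.nonzero(m);i=u.argmin();j=u.argmax()
  l=(u.min()-.5,np.median(v[u<u.min()+2]));q=(u.max()+.5,np.median(v[u>u.max()-2]))
  P=onz(w,[l,q],.038)[:,:2];print(l,q,P.round(4),np.linalg.norm(P[1]-P[0]).round(4),P.mean(0)+.083*np.array([1,-.042]))
"
```

```text
(np.float64(132.5), np.float64(99.0)) (np.float64(386.5), np.float64(99.0)) [[0.3861 0.233 ]
 [0.3936 0.4034]] 0.1706 [0.47286299 0.31468115]
(np.float64(108.5), np.float64(102.0)) (np.float64(399.5), np.float64(101.5)) [[0.385  0.2329]
 [0.3918 0.4034]] 0.1707 [0.47141373 0.31468795]
```

```bash
python3 -m pendant '[0,-0.003,-0.01,0.02,0,0,0, 0,-0.003,-0.01,0.05,0,0,0, 0,-0.003,-0.01,0.075,0,0,0, 0,-0.003,-0.01,0.095,0,0,0, 0,-0.003,-0.01,0.11,0,0,0, 0,-0.003,-0.01,0.118,0,0,0, 0,-0.003,-0.01,0.118,0,0,0]'
```

```text
clock: 31.7
tool_pos: [0.471, 0.3144, 0.012]
eef_rot: [0.021, 1.0, -0.0, -0.0]
contact_force: [-0.5, 0.3, -1.4]
opening: 0.128
finger_force: 40.0
```

The underside is now below the rim height with no contact, so it entered cleanly. Pressing down next.

```bash
python3 -m pendant '[0,0,0,0.01,0,0,0, 0,0,0,0.018,0,0,0, 0,0,0,0.025,0,0,0, 0,0,0,0.03,0,0,0, 0,0,0,0.03,0,0,0, 0,0,0,0.03,0,0,0]'
```

```text
clock: 32.3
tool_pos: [0.4714, 0.3145, 0.0104]
eef_rot: [0.021, 1.0, 0.0, 0.001]
contact_force: [-3.1, -3.7, 21.5]
opening: 0.131
finger_force: 40.0
```

```bash
python3 -m pendant '[0,0,0,-0.01,0,0,0, 0,0,0,-0.01,0,0,0, 0.4,0,0,-0.01,0,0,0, 0.4,0,0,-0.01,0,0,0, 0.4,0,0,-0.01,0,0,0, 0.4,0,0,-0.01,0,0,0, 0.4,0,0,-0.1,0,0,0, 0.4,0,0,-0.25,0,0,0, 0.4,0.1,0,-0.5,0,0,0, 0.4,0.2,0,-0.75,0,0,0, 0.4,0.3,0,-0.95,0,0,0, 0.4,0.3,0,-0.95,0,0,0]'
python3 -c "
from h import *
snap('wrist','w15');a=snap('scene','scene5');b=snap('side','side5')
from m2 import cen
BL=([100,110,50],[130,255,255])
for s,p in((load('w15'),None),(a,(390,163)),(b,(147,165))):
  c=[k for k in blobs(s,*BL,300) if p is None or np.linalg.norm(cen(k)-p)<25][0]
  q=cv2.approxPolyN(cv2.convexHull(c),4).reshape(-1,2);P=onz(s,q,.035)[:,:2];print(q.tolist(),P.mean(0).round(4),np.linalg.norm(P-np.roll(P,1,0),axis=1).round(4))
"; python3 al.py w15 .035
```

```text
clock: 33.5
tool_pos: [0.4257, 0.3189, 0.1548]
eef_rot: [0.019, 1.0, 0.003, 0.002]
contact_force: [0.1, 0.5, -0.4]
opening: 0.399
finger_force: 0.0
[[327, 146], [317, 270], [191, 273], [180, 146]] [0.4702 0.315 ] [0.157  0.1555 0.158  0.1595]
[[418, 140], [426, 189], [360, 182], [358, 135]] [0.4702 0.3147] [0.1593 0.1588 0.1586 0.1547]
[[183, 160], [129, 179], [108, 158], [158, 143]] [0.4717 0.3176] [0.1512 0.1599 0.1573 0.1562]
cover 180 146 327 273 {'L': (87, [0.44589999318122864, 0.23729999363422394], np.float32(-0.0397)), 'R': (81, [0.4645000100135803, 0.3937000036239624], np.float32(-0.0406)), 'T': (107, [0.3910999894142151, 0.31940001249313354], np.float32(1.5308)), 'B': (64, [0.5489000082015991, 0.3174000084400177], np.float32(1.5277))}
tray 172 137 334 278 {'L': (101, [0.4643999934196472, 0.22920000553131104], np.float32(-0.0418)), 'R': (98, [0.4659999907016754, 0.3995000123977661], np.float32(-0.0406)), 'T': (122, [0.3817000091075897, 0.3075000047683716], np.float32(1.5329)), 'B': (66, [0.555400013923645, 0.31119999289512634], np.float32(1.5272))}
[0.4266186  0.31567296 0.15017197]
```

```bash
python3 -c "
from plant import r
print(r.finish_job())"
```

```text
the job is handed in; nothing more can be done
None
```

The job is handed in at about 34 s of the 72 s limit; no verdict came back. By the cameras, both housings are in the yellow tray, the cap is in the green tray, and the cover lies centred within about 1 mm in the yellow rim after being pressed at about 21 N.

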